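# Press the third cell of a pack home in the contact jig and hold it

## Robot

A 6-joint arm with a two-finger parallel gripper is mounted at the origin on the work surface. World frame = base frame: x ahead of the robot, y to its left, z up, the work surface at z = 0. Lengths are in m, angles in rad, forces in N, time in s.
With the tool pointing down it reaches from about 0.325 to 0.75 m from the base axis. Payload 7.6 kg.
Tool frame: the origin (TCP) lies midway between the tips of the shut fingers; the grasp point (between the pads) lies 19 mm behind it; z points along the fingers, y is the line along which they close (so a half turn about z gives the same grasp; the last joint's range is limited). The gripper opens to 85 mm and grips with 20 to 120 N. Pads are 22 mm wide; open, the fingers measure 114 mm over their backs; the gripper's body (76 mm by 85 mm) begins 54 mm behind the grasp point. The pads swing forward as they close: fully open they stand 13 mm farther back than shut.
Start: joints at [1.173, 0.052, 1.401, -0, 1.689, -0.07], TCP at [0.169, 0.497, 0.231] pointing down, gripper open.
Joint ranges: [-2.9, 2.9], [-0.91, 2.17], [0.12, 2.37], [-1.06, 4.2], [0.26, 2.73], [-2.93, 2.93]. Speed limits (rad/s): [2.57, 2.57, 3.01, 3.14, 3.14, 3.14].

## Interface

Orientations are given as a 3x3 rotation matrix whose columns are the frame's x, y, z axes.
In Python, from plant import manip gives the robot as it stands. Calls block until the motion is done:
- manip.move_ptp(position, orientation): joint-space move of the TCP to a pose.
- manip.movel(position, frame=None, speed=0.15, stop_force=None): straight line of the TCP; frame=None keeps the orientation; speed is the mean speed in m/s. With stop_force (N) it stops when the force on the tool has changed by that much, and returns True; else False.
- manip.set_joints(angles): joint-space move.
- manip.gripper_to(opening, grip_force=None): finger opening in m; grip_force is the grip in N (None keeps the last); returns when the fingers have stopped.
- manip.wait(seconds).
- manip.solve_ik(position, orientation): joint angles nearest the present ones, or None.
- manip.camera(name): name is "scene" or "top" or "wrist"; returns a dict with "img" (420x560x3 uint8, blue, green, red), "fx", "fy", "cx", "cy" (pixels), "R" (3x3) and "t" (3): a world point X has camera coordinates R X + t. Camera axes: x right, y down, z forward; pixel columns grow to the right and rows downward; lengths in m; the calibration is good to about 2 mm. A picture is of the moment at which its call begins. There is no depth.
A pose or a line that the arm cannot do raises manip.IKError and nothing moves.
- manip.close_job(): hands the job in; it is judged then, once.
Readings, each from a call of its own:
- manip.get_t(): time.
- manip.get_q(): joint angles.
- manip.get_qvel(): joint speeds.
- manip.get_joint_torque(): joint torques, N m.
- manip.get_eef_pos(): TCP position.
- manip.get_ee_rot(): TCP orientation.
- manip.get_wrist_force(): force on the tool from outside, world axes, zero at the start.
- manip.get_ft_torque(): the same for the moment, N m.
- manip.get_width(): finger opening in m.
- manip.get_gripper_force(): force on a finger pad.
Only numpy, scipy, OpenCV 4.12 (cv2) and the standard library are available. Lean on these libraries where they do the work, as an engineer would, in place of code of your own. Each camera call takes 0.05 s, during which the arm holds its last target. There are 200 camera calls.

## Task

Take the loose big battery cell and lay it on top of the two cells already lying in the contact jig, down in the gap between them like a pyramid, its flat end facing the sprung brass plunger but not yet pressing it. Then slide it along the gap, pushing the plunger in until the cell's flat end sits fully home against the hard white end wall, and keep it pressed there with a light push: the program finishes while still holding the cell home and down in the gap. Leave the two lower cells in their bed and everything else on the bench where it is.

Things in the scene. Friction and masses are not known exactly. Their poses are not given: they have to be found in the camera images.
- cell: the loose big cell: cylindrical battery cell with a grey sleeve, 32 mm diameter, 70 mm long without its nub, steel ends; a round steel nub (12 mm diameter, 3 mm long) stands out of one end, the other end is flat. About 145 g, lying on the bench at the start. Origin at the middle of its axis (so 16 mm above the bench at the start); its x axis runs along the cylinder from the nub end towards the flat end (y and z turn as it rolls).
- cell_flat_end (a point): centre of the loose cell's flat end, 35 mm from its origin along its x axis
- cell_nub_end (a point): outer face of the loose cell's nub, 38 mm from its origin against its x axis
- base_cell_a: one of the two lower cells, same kind and size as the loose one, lying in the jig's bed on its +y side, loose but fenced in; origin at the middle of its axis, 28 mm above the bench
- base_cell_b: the other lower cell, on the -y side of the jig's bed; same size and origin
- jig: fixed contact jig: black base 150 x 110 mm, 12 mm thick (55 mm behind to 95 mm ahead of the origin); on it a bed 66 x 73 mm between aluminium rails (tops 34 mm above the bench) holds two cells side by side; low lip (top 22 mm) behind, white end wall ahead. Origin on the bench under the bed's middle; x = direction in which the cell is pushed (level, towards the wall), z up
- stop: the hard stop: white upright end wall of the jig, 86 mm wide, top 78 mm above the bench, 14 mm thick; origin on its inner face (the face the cell meets, jig x = +36 mm), on the base plate 12 mm above the bench
- cell_home (a point): where the loose cell's origin is when fully home: jig x = +1 mm, y = 0, 55.5 mm above the bench. Resting anywhere in the gap its axis is 55 to 55.5 mm up, at jig y = 0; pulled back clear of the plunger it overhangs the lower cells behind. The lower cells' tops are 44 mm up, so fingers at its sides must end above that
- plunger_tip (a point): free end of the sprung plunger, a brass pin of 12 mm diameter that stands 10 mm out of the end wall towards the cell, 55.5 mm above the bench; it moves with the plunger
- plunger (a joint): how far the plunger is pushed in, m: 0 = fully out, about 0.010 when the cell meets the end wall (the pin is then flush with the wall; it does not bottom out first). Its spring pushes back with 3 N at first and 8 N at the wall, and springs the cell back if it is let go.
- small_cell: bystander, must stay: smaller cylindrical battery cell with a grey sleeve, 22 mm diameter, 45 mm long without its nub, steel ends; a round steel nub (8 mm diameter, 3 mm long) stands out of one end, the other end is flat. Lying on the bench; origin mid-axis, x from the nub end to the flat end
- capacitor: bystander, must stay: grey can capacitor standing upright, 35 mm diameter, 61 mm high with its two terminals; origin under it
- flux_bottle: bystander: black bottle, 28 mm diameter, 95 mm high; origin under it
- solder_reel: bystander: reel standing on its flange, 52 mm diameter, 40 mm high; origin under it
- multimeter: bystander: hand multimeter lying flat, 150 x 75 x 32 mm (long along its x); origin under its middle
- screwdriver: bystander: red-handled screwdriver lying flat, 170 mm long, along its x
- part_carton: bystander: cardboard box 60 x 90 x 40 mm; origin under it
There are look-alikes about, which are no part of the job. What is shaped like the base_cell_b but brown or pink is not meant.

How it is judged:
On the way:
1. the cell lies in the gap on the two lower cells, flat end towards the plunger, without pressing it (y of cell in the frame of jig between -0.003 and 0.003 m and z of cell in the frame of jig between 0.053 and 0.0575 m and angle between the x axis of cell and the x axis of jig, either way round below 0.08 rad and (contact force between cell and base_cell_a above 0.1 N or contact force between cell and base_cell_b above 0.1 N) and x of cell_flat_end in the frame of jig between -0.02 and 0.0275 m and value of joint plunger below 0.001 m), for 0.2 s.
At the end, for the whole second after the job is handed in: Cell in the gap (axis within 3 mm of the middle, 53 to 57.5 mm high, aligned within 0.08 rad), flat end within 1.5 mm of the wall, pressing it with 0.5 to 35 N, plunger in over 8.5 mm, still and held by the fingers; lower cells within 6 mm along and 4 mm across of their places (y of cell in the frame of jig between -0.003 and 0.003 m and z of cell in the frame of jig between 0.053 and 0.0575 m and angle between the x axis of cell and the x axis of jig, either way round below 0.08 rad and x of base_cell_a in the frame of jig between -0.006 and 0.006 m and y of base_cell_a in the frame of jig between 0.0125 and 0.0205 m and z of base_cell_a in the frame of jig between 0.025 and 0.031 m and x of base_cell_b in the frame of jig between -0.006 and 0.006 m and y of base_cell_b in the frame of jig between -0.0205 and -0.0125 m and z of base_cell_b in the frame of jig between 0.025 and 0.031 m and x of cell_flat_end in the frame of jig above 0.0345 m and value of joint plunger above 0.0085 m and contact force between cell and stop between 0.5 and 35 N and contact force between the fingers and cell above 1 N and linear speed of cell below 0.01 m/s); the arm keeps its last pose, push and grip.
It fails at once if a bystander is moved by more than 25 mm (distance of any of small_cell, capacitor, flux_bottle, solder_reel, multimeter, screwdriver, part_carton from where it was at the start of the episode above 0.025 m).
It fails at once if a lower cell is lifted out of the bed (z of any of base_cell_a, base_cell_b in the frame of jig above 0.038 m).
It fails at once if the cell is rammed against the end wall with more than 60 N (contact force between cell and stop above 60 N).
It also fails if it takes over 43 s, if anything falls off the work surface, if the arm or the gripper's body presses on something with over 40 N, if the wrist force passes 120 N, or if a joint passes its speed limit or range.

## Working session

There is one attempt and no reset: what is moved stays moved. The work goes in short steps, each a Python script; the robot and the scene stay as the last script left them, time stands still between calls to the robot, and variables do not carry over. Pictures are saved under pics/ and viewed, at most 10 in all, crops included, and the job is handed in when it is done.

```bash
mkdir -p pics; cat > h.py <<'E'
import numpy as np, cv2
from plant import manip as m
def snap(n,f):
    c=m.camera(n); cv2.imwrite('pics/'+f,c['img']); np.savez('pics/'+f+'.npz',**c); return c
def load(f): return np.load('pics/'+f+'.npz')
def ray(c,u,v,z):
    R=c['R'];o=-R.T@c['t'];d=R.T@np.array([(u-c['cx'])/c['fx'],(v-c['cy'])/c['fy'],1.]);return o+d*(z-o[2])/d[2]
def proj(c,X):
    p=c['R']@np.array(X)+c['t'];return np.array([c['fx']*p[0]/p[2]+c['cx'],c['fy']*p[1]/p[2]+c['cy']])
E
python3 - <<'E'
from h import *
for n in('top','scene'):
    c=snap(n,n+'0.png');print(n,c['fx'],c['cx'],c['cy'],c['R'].round(3).tolist(),(-c['R'].T@c['t']).round(3))
print(m.get_t())
E
```

```text
top 480.9252057164246 277.88192785952015 206.0631619731308 [[-0.018, -1.0, 0.005], [-0.994, 0.018, -0.106], [0.106, -0.007, -0.994]] [0.44  0.057 1.172]
scene 485.63071487145976 288.08452622628323 208.13717144182777 [[-0.866, 0.5, 0.016], [0.333, 0.599, -0.728], [-0.374, -0.625, -0.685]] [0.966 0.756 0.811]
0.1
```

View pics/top0.png

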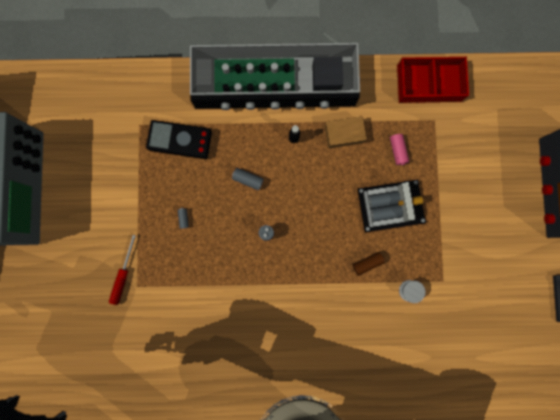

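View pics/scene0.png

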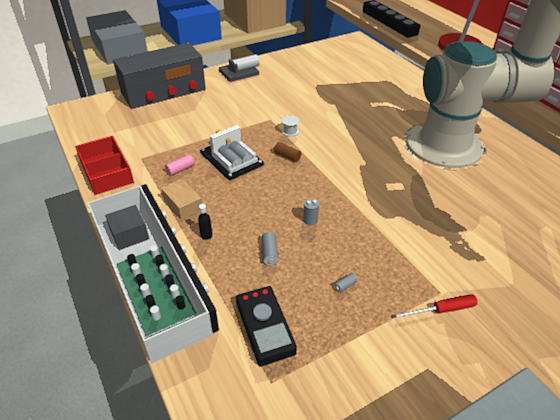

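Top view: the grey cells are at (248,179), which is big, and (184,218), which is small. The capacitor stands at (266,232). The pink cell at (400,149) and the brown one at (370,264) are look-alikes. The jig is at (392,205), with its wall towards image right. The big grey one at (248,179) fits the description, so I'll confirm it with an enlarged crop.

```bash
python3 - <<'E'
from h import *
c=load('top0.png');i=c['img']
a=cv2.resize(i[155:205,215:285],None,fx=5.6,fy=5.6,interpolation=2);b=cv2.resize(i[170:240,350:435],None,fx=5,fy=5,interpolation=2)
s=load('scene0.png')['img'];d=cv2.resize(s[225:270,250:295],None,fx=5,fy=5,interpolation=2);e=cv2.resize(s[120:185,195:270],None,fx=5,fy=5,interpolation=2)
o=np.zeros((600,800,3),np.uint8)
for p,x,y in((a,0,0),(b,0,0+0),):pass
o[:280,:392]=a;o[:225,400:625]=d;
b=b[:310];o[285:285+b.shape[0],:425]=b[:315]
e=e[:315];o[285:285+e.shape[0],425:800]=e
cv2.imwrite('pics/crop1.png',o)
for n,u,v,z in(('cell',248,179,.016),('small',184,218,.011),('cap',266,233,.03),('jig',392,205,.012)):print(n,ray(c,u,v,z).round(3))
hsv=cv2.cvtColor(i,cv2.COLOR_BGR2HSV)
g=((hsv[...,1]<70)).astype(np.uint8)
for x0,y0,x1,y1 in((220,160,280,200),):
    k=np.zeros_like(g);k[y0:y1,x0:x1]=g[y0:y1,x0:x1]
    C=max(cv2.findContours(k,0,1)[0],key=cv2.contourArea);r=cv2.minAreaRect(C);print(r);
    B=cv2.boxPoints(r);print([ray(c,*p,.016)[:2].round(3).tolist() for p in B])
k=np.zeros_like(g);k[170:240,350:435]=(hsv[...,2]<40)[170:240,350:435]
C=max(cv2.findContours(k,0,1)[0],key=cv2.contourArea);r=cv2.minAreaRect(C);print(r);print([ray(c,*p,.012)[:2].round(3).tolist() for p in cv2.boxPoints(r)],ray(c,*r[0],.012))
E
```

```text
cell [0.631 0.12  0.016]
small [0.539 0.276 0.011]
cap [0.499 0.078 0.03 ]
jig [ 0.562 -0.229  0.012]
((247.1329345703125, 178.37176513671875), (30.219940185546875, 12.417823791503906), 22.833654403686523)
[[0.634, 0.162], [0.662, 0.15], [0.632, 0.083], [0.604, 0.095]]
((398.93743896484375, 223.2413330078125), (16.976825714111328, 57.6797981262207), 62.90445327758789)
[[0.505, -0.171], [0.567, -0.299], [0.53, -0.316], [0.468, -0.189]] [ 0.51733907 -0.24341654  0.012     ]
```

View pics/crop1.png

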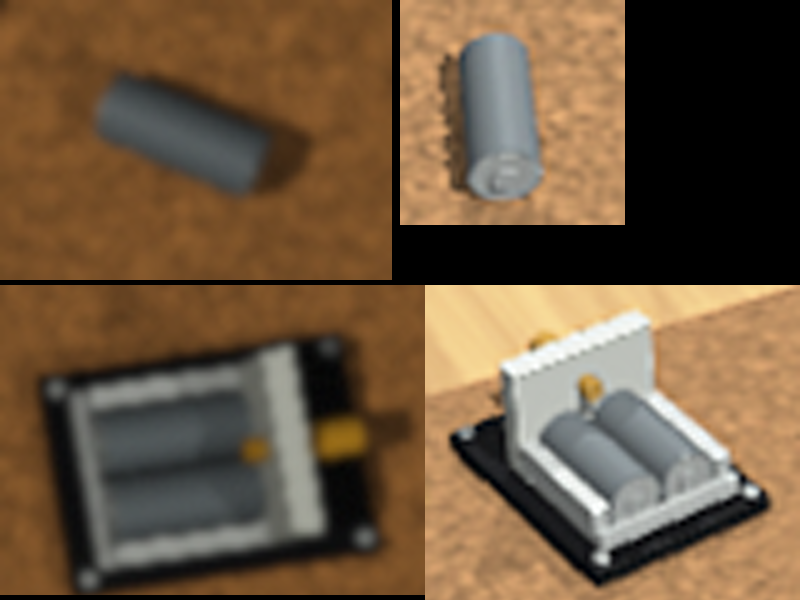

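The cell at top-view (248,179) is confirmed: big, grey sleeve, with the nub visible on the end nearer the scene camera (world +y, left in the top view). Its x axis therefore already points towards −y, as the jig's does. The jig's base screws are at top (361.4,190.8), (367.6,228.6), (416,182.4) and (423,220.4). Next I go above the cell for a close look.

```bash
cat >> h.py <<'E'
def rot(yaw,s=1):
    x=s*np.array([np.cos(yaw),np.sin(yaw),0]);z=np.array([0,0,-1.]);return np.column_stack([x,np.cross(z,x),z])
E
python3 - <<'E'
from h import *
c=load('top0.png')
P=[ray(c,u,v,.013)[:2] for u,v in((361.4,190.8),(367.6,228.6),(416,182.4),(423,220.4))]
print([np.linalg.norm(P[a]-P[b]).round(4) for a,b in((0,1),(2,3),(0,2),(1,3))])
d=(P[2]+P[3]-P[0]-P[1])/2;yj=np.arctan2(d[1],d[0]);d/=np.linalg.norm(d);ctr=sum(P)/4;org=ctr-.02*d
yc=np.arctan2(-.067,-.03);cell=np.array([.633,.1225])
print('jig',org,yj,'cell',cell,yc)
for s in(1,-1):
    for p,y in((cell,yc),(org,yj)):print(s,m.solve_ik([*p,.15],rot(y,s)))
s=1 if m.solve_ik([*cell,.15],rot(yc,1)) is not None and abs(m.solve_ik([*cell,.15],rot(yc,1))[5])<2.6 else -1
m.move_ptp([*cell,.16],rot(yc,s));print(s,m.get_t(),m.get_wrist_force())
w=snap('wrist','w1.png');print(proj(w,[*cell,.016]),(-w['R'].T@w['t']))
E
```

```text
[np.float64(0.093), np.float64(0.094), np.float64(0.1354), np.float64(0.1361)]
jig [ 0.55814554 -0.2084725 ] -1.4386850806251847 cell [0.633  0.1225] -1.9917869010471423
1 [ 1.33896621e-01  4.25550842e-01  1.12759434e+00 -4.44089210e-16
  1.58844747e+00 -2.58670546e+00]
1 [-4.19435402e-01  2.88142043e-01  1.29911128e+00 -4.44089210e-16
  1.55433933e+00  2.59004601e+00]
-1 [ 1.33896621e-01  4.25550842e-01  1.12759434e+00 -4.44089210e-16
  1.58844747e+00  5.54887195e-01]
-1 [-4.19435402e-01  2.88142043e-01  1.29911128e+00 -4.44089210e-16
  1.55433933e+00 -5.51546648e-01]
1 2.25 [-0.10949222  0.15684144 -0.00826701]
[279.16519306 188.48418725] [0.60088491 0.05170652 0.30133176]
```

View pics/w1.png

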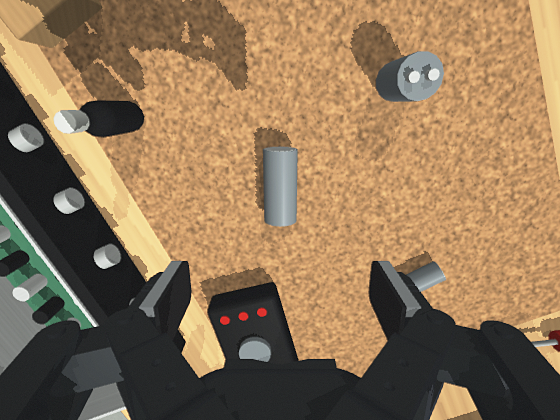

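Wrist view: the cell spans columns 263–298 and rows 147–226, with its centre at about (281,187) against a prediction of (279,188.5). The estimate holds to about 2 mm. I'll refine it with a mask, use the flipped grasp (last joint near 0) and pick.

```bash
python3 - <<'E'
from h import *
w=load('w1.png');hsv=cv2.cvtColor(w['img'],cv2.COLOR_BGR2HSV)
k=np.zeros(hsv.shape[:2],np.uint8);R=np.s_[130:240,245:320]
k[R]=((hsv[...,0]>80)&(hsv[...,0]<130)&(hsv[...,2]>70))[R]
C=max(cv2.findContours(k,0,1)[0],key=cv2.contourArea);r=cv2.minAreaRect(C);B=cv2.boxPoints(r)
Q=np.array([ray(w,*p,.016)[:2] for p in B]);print(r);print(Q.round(4))
e=[Q[1]-Q[0],Q[2]-Q[1]];e=max(e,key=np.linalg.norm);print([np.linalg.norm(Q[i]-Q[i-1]).round(4) for i in range(4)])
e=-e if e[1]>0 else e
yc=np.arctan2(e[1],e[0]);cell=Q.mean(0);print(cell,yc)
assert abs(yc+1.99)<.15 and np.linalg.norm(cell-[.633,.1225])<.01
m.move_ptp([*cell,.10],rot(yc,-1))
print(m.movel([*cell,.005],speed=.06,stop_force=10))
m.gripper_to(.0,grip_force=80)
print(m.get_width(),m.get_gripper_force(),m.get_eef_pos())
m.movel([*cell,.16]);print(m.get_width(),m.get_gripper_force(),m.get_t(),m.get_wrist_force())
org=np.array([.55815,-.20847]);yj=-1.4387
p=org-.045*np.array([np.cos(yj),np.sin(yj)])
m.move_ptp([*p,.17],rot(yj,-1));print(m.get_t())
snap('wrist','w2.png')
E
```

```text
((279.5, 186.0), (78.0, 33.0), 90.0)
[[0.6305 0.0806]
 [0.6029 0.0929]
 [0.6331 0.1635]
 [0.6629 0.1501]]
[np.float64(0.0767), np.float64(0.0302), np.float64(0.0767), np.float64(0.0327)]
[0.63233837 0.12180155] -1.9745884551984978
False
0.029479471196343632 79.3497633934021 [0.63267904 0.12182796 0.00548389]
0.029500934239746156 79.26906108856201 8.4083 [ 0.00964559  0.60944237 -2.22044859]
9.55
```

View pics/w2.png

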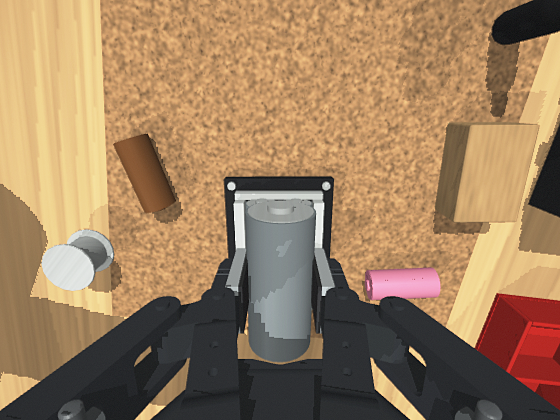

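Wrist view: the cell is held with its nub at about (280,208). The jig's rear screws are at (231,185) and (326,186), and the clutter is well clear. I'll refine the jig position from the screws, relative to the nub as seen in the same image.

```bash
python3 - <<'E'
from h import *
w=load('w2.png');g=cv2.cvtColor(w['img'],cv2.COLOR_BGR2GRAY)
S=[]
for u,v in((231,185),(326,186)):
    q=g[v-7:v+8,u-7:u+8]>110;ys,xs=np.nonzero(q);S.append((u-7+xs.mean(),v-7+ys.mean()))
print(S);P=[ray(w,*s,.0135)[:2] for s in S];print(P,np.linalg.norm(P[0]-P[1]))
yj=-1.4387;d=np.array([np.cos(yj),np.sin(yj)]);n=np.array([-d[1],d[0]])
v=P[1]-P[0];print('yaw from screws',np.arctan2(v[1],v[0])-np.pi/2, 'org by top in jig frame of screws', [((sum(P)/2-[.55815,-.20847])@a).round(4) for a in(d,n)])
T=m.get_eef_pos();R=m.get_ee_rot();nub=T+R@[.038,0,-.011];print(T,nub,proj(w,nub))
i=w['img'][180:370,230:330];cv2.imwrite('pics/c2.png',cv2.resize(i,None,fx=3.1,fy=3.1))
E
```

```text
[(np.float64(231.56923076923076), np.float64(186.27692307692308)), (np.float64(325.1304347826087), np.float64(186.8695652173913))]
[array([ 0.50547525, -0.16817464]), array([ 0.5974152 , -0.15654373])] 0.09267272147935958
yaw from screws -1.444959259049733 org by top in jig frame of screws [np.float64(-0.0466), np.float64(-0.0006)]
[ 0.55256049 -0.16286676  0.16968942] [ 0.54752914 -0.12520644  0.18070695] [279.25152782 200.80081899]
```

View pics/c2.png

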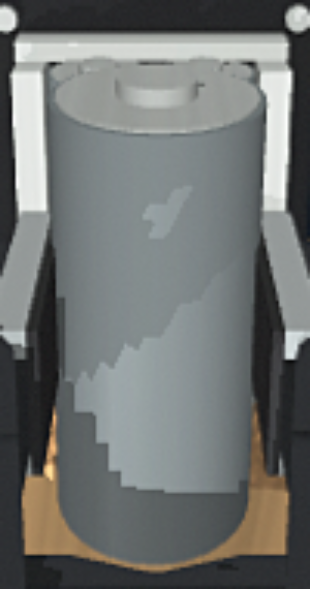

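```bash
cat >> h.py <<'E'
ORG=np.array([.55815,-.20847]);YJ=-1.442
D=np.array([np.cos(YJ),np.sin(YJ)]);N=np.array([-D[1],D[0]])
def J(x,y,z): return [*(ORG+x*D+y*N),z]
def st(): 
    T=m.get_eef_pos();f=np.array(m.get_wrist_force());t=T[:2]-ORG
    print('t%.2f tcp x%.4f y%.4f z%.4f F d%.2f n%.2f z%.2f'%(m.get_t(),t@D,t@N,T[2],f[:2]@D,f[:2]@N,f[2]),'w%.4f'%m.get_width(),np.array(m.get_ft_torque()).round(2))
E
python3 - <<'E'
from h import *
m.move_ptp(J(-.022,-.001,.09),rot(YJ,-1));st()
m.movel(J(-.022,-.001,.056),speed=.08);st()
print(m.movel(J(-.022,-.001,.042),speed=.015,stop_force=4));st()
m.wait(.3);st()
snap('scene','s3.png');w=snap('wrist','w3.png')
i=load('s3.png')['img'][85:190,180:285];a=cv2.resize(i,(400,400),interpolation=2)
b=cv2.resize(w['img'][150:370,200:360],(290,400))
cv2.imwrite('pics/c3.png',np.hstack([a,b]))
E
```

```text
t10.03 tcp x-0.0228 y-0.0008 z0.0899 F d-0.30 n0.73 z-0.53 w0.0295 [-0.04 -0.03  0.02]
t10.60 tcp x-0.0221 y-0.0011 z0.0558 F d-0.73 n-0.02 z-1.22 w0.0296 [-0.02 -0.07  0.04]
True
t11.31 tcp x-0.0221 y-0.0009 z0.0450 F d-0.48 n0.65 z4.89 w0.0293 [-0.01 -0.08  0.06]
t11.61 tcp x-0.0221 y-0.0009 z0.0450 F d-0.10 n0.57 z5.12 w0.0295 [-0.04 -0.21  0.1 ]
```

View pics/c3.png

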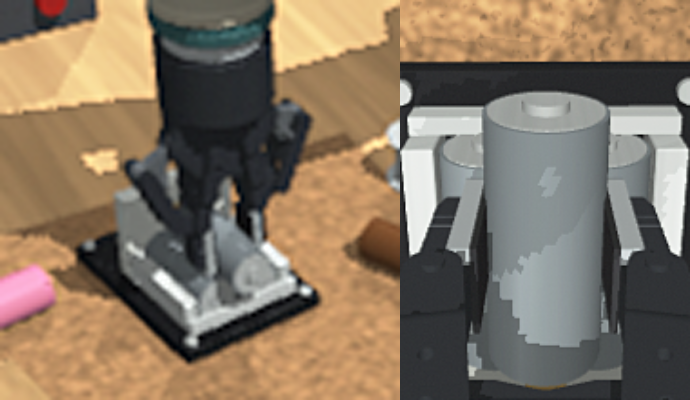

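The cell rests in the gap: the TCP made contact at z = 0.0450, where 0.0445 was expected. In the wrist crop the cell's centre column is 546.5, against a lower-cell midline of 545. Now I slide it in steps and log the force.

```bash
python3 - <<'E'
from h import *
for x in(-.016,-.011,-.008,-.005):
    s=m.movel(J(x,-.001,.0448),speed=.02,stop_force=12);st()
    if s: print('stop');break
snap('scene','s4.png')
E
```

```text
t12.18 tcp x-0.0158 y-0.0010 z0.0447 F d-1.15 n1.17 z1.31 w0.0293 [ 0.09 -0.31  0.08]
t12.58 tcp x-0.0106 y-0.0011 z0.0447 F d0.23 n2.18 z1.24 w0.0295 [-0.04 -0.32  0.07]
t12.88 tcp x-0.0084 y-0.0010 z0.0447 F d-4.61 n1.04 z1.73 w0.0295 [ 0.73 -0.1   0.05]
t13.18 tcp x-0.0056 y-0.0010 z0.0447 F d-5.69 n0.57 z2.02 w0.0294 [ 0.9  -0.08  0.11]
```

```bash
python3 - <<'E'
from h import *
m.movel(J(-.002,-.001,.0446),speed=.015,stop_force=14);st()
print(m.movel(J(.006,-.001,.0446),speed=.008,stop_force=10));st()
m.wait(.5);st()
snap('top','t5.png');w=snap('wrist','w5.png')
a=cv2.resize(load('t5.png')['img'][165:245,345:435],(450,400),interpolation=2)
b=cv2.resize(w['img'][150:370,200:360],(290,400))
cv2.imwrite('pics/c5.png',np.hstack([a,b]))
E
```

```text
t13.58 tcp x-0.0031 y-0.0010 z0.0447 F d-7.92 n0.38 z4.64 w0.0296 [1.19 0.17 0.04]
True
t14.22 tcp x-0.0007 y-0.0010 z0.0446 F d-4.24 n-1.86 z4.09 w0.0295 [0.52 0.21 0.03]
t14.72 tcp x-0.0009 y-0.0010 z0.0446 F d-4.26 n-0.98 z5.41 w0.0293 [0.39 0.24 0.04]
```

View pics/c5.png

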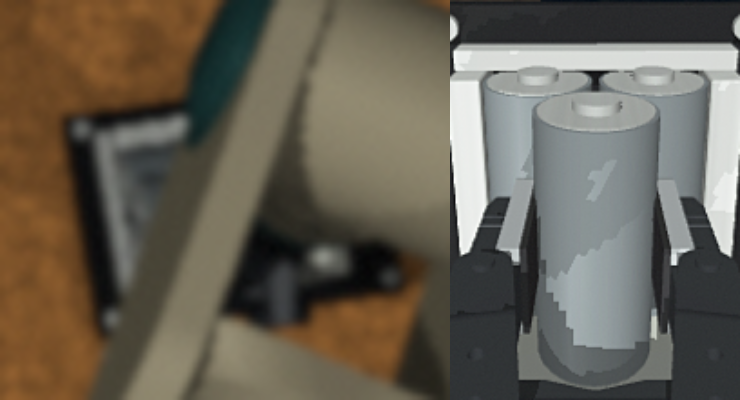

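The force fell back after the stop (4 N, less than the spring's push), so the cell is not clearly home yet. I'll press on in small increments.

```bash
python3 - <<'E'
from h import *
for x in(-.0005,0,.0005,.001,.0015,.002):
    s=m.movel(J(x,-.001,.0446),speed=.005,stop_force=18);m.wait(.1);print(x,s);st()
    f=np.array(m.get_wrist_force())[:2]@D
    if s or f<-17: break
E
```

```text
-0.0005 False
t15.21 tcp x-0.0008 y-0.0010 z0.0447 F d-5.17 n-0.36 z3.59 w0.0294 [0.74 0.1  0.1 ]
0 False
t15.56 tcp x-0.0008 y-0.0011 z0.0446 F d-6.76 n-1.56 z4.94 w0.0296 [ 1.    0.19 -0.03]
0.0005 False
t15.91 tcp x-0.0006 y-0.0010 z0.0447 F d-8.29 n-1.60 z5.46 w0.0297 [ 1.26  0.24 -0.05]
0.001 False
t16.26 tcp x-0.0004 y-0.0010 z0.0447 F d-9.46 n-0.39 z5.93 w0.0295 [ 1.4   0.35 -0.06]
0.0015 False
t16.61 tcp x-0.0002 y-0.0011 z0.0447 F d-10.40 n-0.87 z6.19 w0.0294 [ 1.58  0.4  -0.08]
0.002 False
t16.96 tcp x-0.0001 y-0.0010 z0.0446 F d-12.30 n-0.85 z6.70 w0.0295 [ 1.84  0.46 -0.03]
```

Stiffness rose sharply at TCP x ≈ −0.8 mm, about 10 mm after plunger contact at about −10.8 mm, so the cell is home against the wall. I'll raise the push to about 17 N, verify, and hand in if all is good.

```bash
python3 - <<'E'
from h import *
x=.002
while np.array(m.get_wrist_force())[:2]@D>-17 and x<.005:
    x+=.0005;m.movel(J(x,-.001,.0446),speed=.005,stop_force=18);m.wait(.1)
st();m.wait(.7);print(x);st()
w=snap('wrist','w6.png');s=snap('scene','s6.png')
b=cv2.resize(w['img'][150:370,200:360],(436,600));a=cv2.resize(s['img'][105:185,195:270],(350,373),interpolation=2)
o=np.zeros((600,786,3),np.uint8);o[:,:436]=b;o[:373,436:]=a;cv2.imwrite('pics/c6.png',o)
T=m.get_eef_pos();R=m.get_ee_rot()
print('nub pred',(proj(w,T+R@[.038,0,-.011])-[200,150])*2.727, 'lower nubs pred',[((proj(w,J(-.038,y,.028))-[200,150])*2.727).round() for y in(.0165,-.0165)])
E
```

```text
t17.66 tcp x-0.0001 y-0.0010 z0.0446 F d-17.68 n-2.25 z9.30 w0.0296 [ 2.44  0.65 -0.08]
0.003
t18.36 tcp x-0.0001 y-0.0010 z0.0446 F d-16.55 n-3.00 z9.12 w0.0297 [ 2.45  0.72 -0.02]
nub pred [215.13046038 139.90042087] lower nubs pred [array([307.,  98.]), array([137.,  98.])]
```

View pics/c6.png

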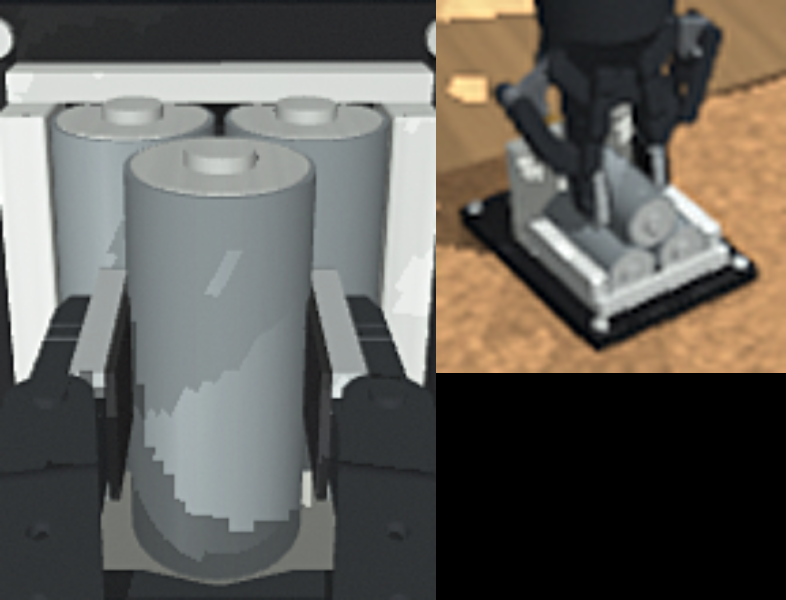

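The cell is centred in the gap (nub column 222 against a lower-cell midline of 220). The lower cells sit in their bed, and the push is steady at about 16.5 N, roughly 8 N of it from the spring. Handing in.

```bash
python3 -c "
from h import *
print(m.close_job());st()"
```

```text
the job is handed in; nothing more can be done
None
the job is handed in; nothing more can be done
```

I handed the job in at about 18 s with the arm holding the cell in the gap against the end wall with a steady 16.5 N push; the forces and pictures suggest the cell is fully home, but no verdict came back.

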